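Open up the vacuum unit's intake filter

TASK

The suction lifter's vacuum unit is due a new intake filter: open it up ready for the change. Swing the unit's windowed service door open until it leans back past upright and stays there, unlock the yellow bayonet cover by twisting it a quarter turn anticlockwise, lift it off the filter and set it down gently, not dropped, flat and right way up inside the green parts tray beside the new filter element, then let go. Leave the new element, the battery cell, the spray can and the spanner where they are.

Things in the scene. Friction and masses are not known exactly. Their poses are not given: they have to be found in the camera images.
- case: Blue sheet-metal vacuum unit fixed to the bench, 135 mm high. Origin at bench level on the filter's axis; it spans x -133 (end facing the robot) to +320, y -125 to +125. The open filter bay (x -115 to 115, y -90 to 110) lies under the service door; behind it (x above 115) is a closed pump section with a flat top 135 mm high.
- service_door (a joint): Service door, a panel 244 (case x) by 225 mm, 6 thick, grey frame, clear window, lying over the bay. Angle in rad: 0 closed flat, 1.57 upright, stop at 1.85 (leaning back over the case's +y side). May start ajar by up to 0.25. The hinge is stiff enough to stay at any angle; 3 to 6 N at the handle move it.
- door_handle (a point): Centre of the door's steel handle: a round bar 12 mm thick, 110 long, parallel to the hinge (case x), 208 mm from the hinge line and 44 off the hinge plane, 38 clear of the door's outer face; the free edge is 17 beyond it. The point turns with the door, its z axis is the door's outward normal. The bar can turn between gripping fingers.
- door_hinge (a point): Middle of the hinge line (on the case's +y upper edge, 135 mm above the bench). Does not turn with the door: its x axis is the hinge line; the closed door extends from it along -y.
- housing: Aluminium filter housing, a cup 80 mm in diameter, 78 high, fixed in the bay; origin at its foot, 10 mm above the bench, on the case's origin axis. Its x axis is the cover's x when fully locked. The cover turns anticlockwise (from above) until a stop at about 1.7 rad; from 1.25 rad its two lugs are clear and it lifts straight up; before that they hold it.
- cover_grip (a point): Yellow bayonet cover, 106 mm in diameter, 62 high, 0.17 to 0.34 kg: a 32 mm high cap, on it a grip bar 92 long (point x), 16 thick (y), 30 tall. Site at the bar's centre, 46.5 above the cover's lower edge, 15.5 below the bar's top. Starts turned 0 to 0.12 rad from the housing's x; on the housing the point is 100.5 mm above its origin; clear after 25 mm of lift.
- tray_in (a point): Green parts tray, fixed, 300 (x) by 200 (y) by 35 mm high, walls 5 mm, to the left or the right of the vacuum unit; point at the centre of the inner floor, 5 mm above the bench. The new element takes up its +x end; the -x half is free for the cover.
- spare_center (a point): New filter element standing in the tray, orange end caps and white pleats, 74 mm in diameter, 90 high; point at its centre.
- cell_center (a point): Black battery cell with grey lid, 190 x 110 mm, 174 high with its posts, 4 kg, on the opposite side of the unit from the tray; point 80 mm up on its axis.
- can_center (a point): Spray can, 65 mm in diameter, 130 high, standing on the pump section of the vacuum unit; point at its centre.
- spanner: Spanner 180 mm long lying crosswise on the flat top of the pump section, between the service door and the spray can.
There are look-alikes about, which are no part of the job. There is more than one size of the part that bears cell_center; the job needs the largest.

How it is judged:
By the outcome, as a careful person would: the job done as asked, in the order asked, and still so for the second after the job is handed in, with the robot touching nothing.
It also fails if it takes over 69 s, if anything falls off the work surface, if the arm or the gripper's body presses on something with over 40 N, if the wrist force passes 120 N, or if a joint passes its speed limit or range.

ROBOT

A 7-joint arm with a two-finger parallel gripper is mounted at the origin on the work surface. World frame = base frame: x ahead of the robot, y to its left, z up, the work surface at z = 0. Lengths are in m, angles in rad, forces in N, time in s.
With the tool pointing down it reaches from about 0.35 to 0.9 m from the base axis. Payload 8.1 kg.
Tool frame: the origin (TCP) lies at the very end of the fingers, on their centre line; the grasp point (between the pads) lies 19 mm behind it; z points along the fingers, y is the line along which they close (so a half turn about z gives the same grasp; the last joint's range is limited). The gripper opens to 92 mm and grips with 3 to 60 N. Pads are 19 mm wide; open, the fingers measure 130 mm over their backs; the gripper's body (75 mm by 190 mm) begins 47 mm behind the grasp point.
Start: joints at [-1.434, 0.434, 0.025, 1.573, -0.012, 1.134, -0.075], TCP at [0.148, 0.607, 0.227] pointing down, gripper open.
Joint ranges: [-2.62, 2.62], [-0.44, 2.09], [-1.27, 1.32], [0.08, 2.57], [-1.32, 4.46], [0.12, 2], [-2.74, 2.74]. Speed limits (rad/s): [2.22, 2.22, 3.01, 3.01, 3.14, 3.14, 3.14].

INTERFACE

Orientations are given as a rotation vector (axis times angle).
In Python, from cell import arm gives the robot as it stands.
- The arm moves only by the tool drive_tool, never from a script. Its argument "targets" is a list of rows, each a list of 7 numbers: the turn, a rotation vector about the world's x, y, z in units of 5 degrees (1.0 is 5 degrees), then the shift along the world's x, y, z in units of 40 mm (1.0 is 40 mm), then the opening, from 0 (shut) to 1 (fully open). In form: [[wx, wy, wz, dx, dy, dz, fingers], ...]. A call has 1 to 5 rows; each row is the pose to reach, as a shift and turn from the pose commanded when the call began; what a row does not reach only later rows make up. A row lasts 1/10 s, in which the tool goes at most 50 mm and 8.59 degrees, less where a joint would pass 70% of its speed; a pose out of reach is approached as far as the arm can. A call with a gripper value outside its range is refused whole. The fingers move at their own pace and stop on an object; "force" is the grip in N (left out, the last holds). Time passes only in rows, so rows that repeat a pose let the fingers close. It gives the time, the measured TCP pose, the force, the opening and the grip force at its end, in the units of the state.
- arm.observe(): the state, without advancing time (a new reading comes with each control period).
- arm.get_image(name): name is "scene" or "top" or "wrist"; returns a dict with "pixels" (480x640x3 uint8, red, green, blue), "intrinsics" (3x3 intrinsics, pixels), "k1" (the pictures are not rectified: a ray, as slopes to the right and down, at radius r is drawn at 1 + k1 r^2 times it, then the intrinsics apply), "rvec" (rotation vector, rad) and "tvec" (3), from world to camera coordinates, as OpenCV has them; the wrist camera has in their place "mount" (4x4, takes a point from camera to tool coordinates, whose origin is the TCP and whose axes are the flange's). Camera axes: x right, y down, z forward; pixel columns grow to the right and rows downward; lengths in m; the calibration is good to about 2 mm. A picture is of the moment at which its call begins: read the wrist's pose just before it. There is no depth.
- arm.sign_off(): hands the job in; it is judged then, once.
The state is a dict: "clock": time; "joints": joint angles; "dq": joint speeds; "joint_efforts": joint torques, N m; "position": TCP position; "ee_rot": TCP orientation; "force": force on the tool from outside, world axes, zero at the start; "ft_torque": the same for the moment, N m; "width": opening from 0.0 (shut) to 1.0 (fully open); "gripper_force": force on a finger pad.
Only numpy, scipy, OpenCV 4.12 (cv2) and the standard library are available. Lean on these libraries where they do the work, as an engineer would, in place of code of your own. Each camera call takes 0.05 s, during which the arm holds its last target. There are 200 camera calls.

## Working session

There is one attempt and no reset: what is moved stays moved. The work goes in short steps, Python scripts to look and compute and a tool call to move; the robot and the scene stay as the last step left them, time stands still between calls to the robot, and variables do not carry over. Pictures are saved under pics/ and viewed, at most 10 in all, crops included, and the job is handed in when it is done.

Besides the shell and the picture viewer there is one more tool, called as name(argument=value, ...), one argument or row to a line, values as JSON. drive_tool: Moves the arm, as the interface text tells. Its arguments: {"type":"object","properties":{"targets":{"type":"array"},"force":{"type":"number"}},"required":["targets"]}

```bash
mkdir -p pics; ls; cat > h.py <<'E'
import numpy as np,cv2
from cell import arm
def load(n):
    d=np.load(f'pics/{n}.npz'); return d
def grab(n,tag):
    s=arm.observe(); d=arm.get_image(n)
    cv2.imwrite(f'pics/{tag}.png',d['pixels'][:,:,::-1])
    K=np.array(d['intrinsics'])
    if 'mount' in d:
        T=np.eye(4);T[:3,:3]=cv2.Rodrigues(np.array(s['ee_rot'],float))[0];T[:3,3]=s['position']
        C=T@np.array(d['mount']);R=C[:3,:3].T;t=-R@C[:3,3]
    else:
        R=cv2.Rodrigues(np.array(d['rvec'],float))[0];t=np.array(d['tvec'],float).ravel()
    np.savez(f'pics/{tag}.npz',K=K,k1=d['k1'],R=R,t=t,px=d['pixels']); return load(tag)
def ray(d,u,v):
    K=d['K'];x=(u-K[0,2])/K[0,0];y=(v-K[1,2])/K[1,1];x0,y0=x,y
    for _ in range(20):
        f=1+d['k1']*(x*x+y*y);x,y=x0/f,y0/f
    R=d['R'];o=-R.T@d['t'];v=R.T@np.array([x,y,1.]);return o,v/np.linalg.norm(v)
def onz(d,u,v,z):
    o,r=ray(d,u,v);return o+r*(z-o[2])/r[2]
def tri(a,b):
    A=np.zeros((3,3));B=np.zeros(3)
    for o,r in(a,b):
        P=np.eye(3)-np.outer(r,r);A+=P;B+=P@o
    p=np.linalg.solve(A,B);return p,[np.linalg.norm(np.cross(p-o,r)) for o,r in(a,b)]
def proj(d,p):
    c=d['R']@np.asarray(p,float)+d['t'];x,y=c[:2]/c[2];f=1+d['k1']*(x*x+y*y);K=d['K']
    return np.array([K[0,0]*x*f+K[0,2],K[1,1]*y*f+K[1,2]])
E
python3 - <<'E'
from h import *
for n in('scene','top'):
    d=grab(n,n+'0'); print(n,-d['R'].T@d['t'],d['K'][0,0],d['k1'])
s=arm.observe();print(s)
E
```

```text
pics
scene [0.69577949 0.63514224 1.20317352] 483.8868902017361 -0.06170954728769868
top [ 0.23113844 -0.10377494  1.80593474] 623.3007694751894 -0.03256826358647782
{'clock': 0.1, 'joints': array([-1.43357069,  0.43515706,  0.02496397,  1.57399851, -0.01157178,
        1.13397185, -0.07510721]), 'dq': array([ 0.00176518, -0.00141438, -0.00036323, -0.002073  ,  0.00158523,
       -0.0006032 , -0.00035285]), 'joint_efforts': array([ 3.28752976e-03, -6.69126463e+01,  9.88246724e-01, -3.15145254e+01,
       -6.04552729e-02,  3.73573322e-02,  5.81107020e-05]), 'position': array([0.14840678, 0.60666603, 0.22602394]), 'ee_rot': array([-3.75899941e-01, -3.11900405e+00,  2.18386216e-03]), 'force': array([-0.49225892, -0.16558716, -0.27105333]), 'ft_torque': array([-0.0063175 , -0.03782698, -0.01872908]), 'gripper_force': 0.0, 'width': 1.0027587256927055}
```

View pics/scene0.png

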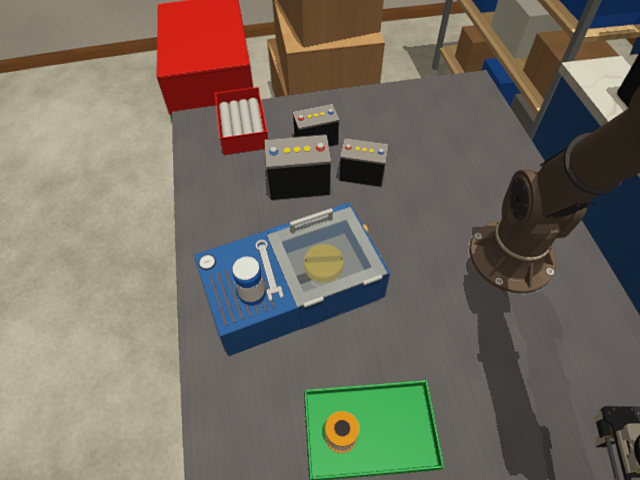

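View pics/top0.png

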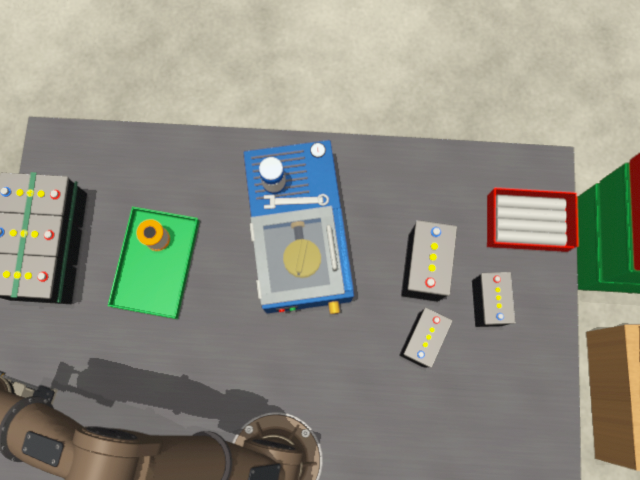

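The scene view shows the unit at (300,275), its handle at (312,220), the cover at (323,262), the tray at (373,430) and cells behind. In the top view the hinge is at (256,260), the handle at (332,245), the cover at (302,258), the tray at (155,262) and the new element at (152,233).

Cell candidates in the top view are (432,258), (497,298) and (428,337), plus a strapped pack at (33,235). The largest single one on the side opposite the tray is (432,258), and I only have to stay clear of it. I'll enlarge the unit and that cell.

```bash
python3 - <<'E'
from h import *
a=cv2.imread('pics/top0.png')[135:320,235:470];b=cv2.imread('pics/scene0.png')[125:365,185:400]
a=cv2.resize(a,None,fx=1.7*2/1,fy=1.7*2,interpolation=3)[:,:];a=cv2.resize(a,(508,400));b=cv2.resize(b,(290,324))
a=cv2.resize(cv2.imread('pics/top0.png')[135:320,235:470],(762,600),interpolation=2);cv2.imwrite('pics/cA.png',a)
t=load('top0');s=load('scene0')
def hsv(d): return cv2.cvtColor(d['px'],cv2.COLOR_RGB2HSV)
# tray: green mask
for n,d in(('top',t),('scene',s)):
    h=hsv(d);m=cv2.inRange(h,(50,120,60),(75,255,255))
    c=max((c for c in cv2.findContours(m,0,2)[0] if (c[:,0,0].mean()<450)),key=cv2.contourArea)
    hull=cv2.convexHull(c);q=cv2.approxPolyDP(hull,6,True)[:,0]
    print(n,'tray',q.tolist());P=np.array([onz(d,*p,0.035)[:2] for p in q]);print(P.round(3).tolist(),np.linalg.norm(P-np.roll(P,-1,0),axis=1).round(3))
    m=cv2.inRange(h,(104,120,60),(118,255,255))
    c=max((c for c in cv2.findContours(m,0,2)[0] if 200<c[:,0,0].mean()<400 and c[:,0,1].mean()<380),key=cv2.contourArea)
    q=cv2.approxPolyDP(cv2.convexHull(c),5,True)[:,0];print(n,'case',q.tolist(),[onz(d,*p,0.135)[:2].round(3).tolist() for p in q])
    m=cv2.inRange(h,(22,70,60),(32,255,255))
    for c in cv2.findContours(m,0,2)[0]:
        if cv2.contourArea(c)>60:
            M=cv2.moments(c);u,v=M['m10']/M['m00'],M['m01']/M['m00']; print('yel',cv2.contourArea(c),u,v,cv2.boundingRect(c),onz(d,u,v,.12)[:2].round(3))
E
```

```text
top tray [[132, 207], [198, 220], [177, 318], [108, 305]]
[[0.69, 0.474], [0.662, 0.274], [0.372, 0.306], [0.397, 0.508]] [0.201 0.292 0.204 0.295]
top case [[328, 140], [353, 296], [267, 312], [244, 152]] [[0.894, -0.093], [0.453, -0.186], [0.396, 0.043], [0.844, 0.142]]
yel 62.5 333.4586666666666 307.1093333333333 (330, 302, 8, 11) [ 0.421 -0.135]
yel 1074.5 301.741119900729 257.8909570342795 (283, 239, 38, 39) [ 0.552 -0.04 ]
yel 457.0 148.7155361050328 231.5401167031364 (137, 220, 28, 25) [0.6   0.391]
scene tray [[426, 380], [440, 469], [310, 479], [305, 390]]
[[0.373, 0.312], [0.404, 0.512], [0.691, 0.475], [0.667, 0.278]] [0.202 0.289 0.199 0.296]
scene case [[349, 203], [389, 272], [383, 296], [228, 354], [194, 255]] [[0.454, -0.185], [0.405, 0.054], [0.439, 0.117], [0.829, 0.193], [0.893, -0.097]]
yel 1159.0 323.0496117342537 262.7204486626402 (304, 244, 39, 38) [ 0.563 -0.015]
```

View pics/cA.png

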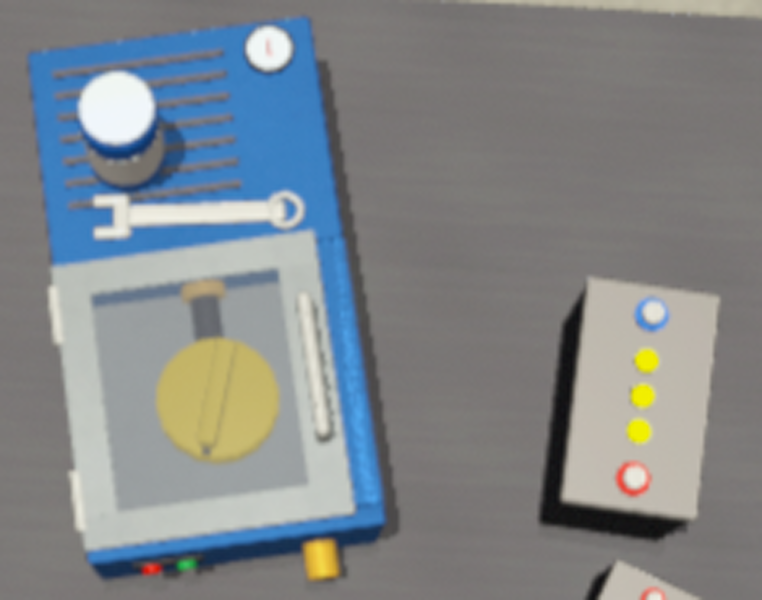

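The crop shows the door near closed, with the handle bar running from (303,297) to (323,437), hinge tabs on the left, and the bayonet bar from (225,345) to (205,450). The biggest cell, at (640,395), is well clear of the door.

```bash
python3 - <<'E'
from h import *
t=load('top0');s=load('scene0')
# handle: bright, low-sat pixels near it
for n,d,(x0,y0,x1,y1) in(('t',t,(322,215,345,280)),('s',s,(284,202,340,236))):
    g=cv2.cvtColor(d['px'],cv2.COLOR_RGB2HSV)[y0:y1,x0:x1]
    m=((g[...,2]>205)&(g[...,1]<40)).astype(np.uint8)
    c=max(cv2.findContours(m,0,2)[0],key=cv2.contourArea);r=cv2.minAreaRect(c);print(n,np.array(r[0])+(x0,y0),r[1],r[2])
a=235+np.array([225,205])/3.243; b=135+np.array([345,450])/3.243
P=[onz(t,u,v,.126) for u,v in zip(a,b)];print('bar',P,np.linalg.norm(P[0]-P[1]),np.degrees(np.arctan2(*(P[0]-P[1])[[1,0]])))
print('cover tri',tri(ray(t,301.7,257.9),ray(s,323,262.7)))
print('handle tri',tri(ray(t,331.5,248.2),ray(s,312,220)))
O=np.array([.556,-.037]);y=.208;R=np.array([[np.cos(y),-np.sin(y)],[np.sin(y),np.cos(y)]])
for th in(0,.1,.2,.25):
    p=R@[0,.125-.2126*np.cos(th+.2085)]+O;p=[*p,.135+.2126*np.sin(th+.2085)];print(th,np.round(p,3),proj(t,p).round(1),proj(s,p).round(1))
E
```

```text
t [331.05999947 246.42000008] (41.577877044677734, 2.5455844402313232) 81.8698959350586
s [311.35000038 216.05000114] (1.5811387300491333, 41.10960388183594) 71.56504821777344
bar [array([ 0.59711019, -0.04479851,  0.126     ]), array([ 0.50578353, -0.03383313,  0.126     ])] 0.09198259568902584 -6.8465933731607285
cover tri (array([ 0.55841989, -0.03863952,  0.08187677]), [np.float64(0.0003500537757800495), np.float64(0.0003500537757803765)])
handle tri (array([ 0.57203637, -0.11982919,  0.1728196 ]), [np.float64(0.0006512611107222604), np.float64(0.0006512611107221815)])
0 [ 0.573 -0.118  0.179] [330.9 247.5] [311.4 219.1]
0.1 [ 0.572 -0.113  0.2  ] [329.  246.2] [312.1 215.9]
0.2 [ 0.57  -0.106  0.219] [326.3 245. ] [313.1 213.3]
0.25 [ 0.57  -0.101  0.229] [324.6 244.5] [313.7 212.3]
```

drive_tool(
  targets=[
    [0,0,1.2,1,-1,0.6,1],
    [0,0,2.4,2,-2,1.2,1],
    [0,0,3.6,2.8,-3,1.8,1],
    [0,0,4.8,3.6,-4,2.2,1],
    [0,0,5.1,4.4,-5,2.4,1],
  ],
)

```text
clock: 0.6
position: [0.3044, 0.4318, 0.316]
ee_rot: [-0.328, 3.124, 0.001]
force: [2.0, 1.0, 0.8]
width: 1.002
gripper_force: 0.0
```

Door angle is about 0, so the handle is at (0.573, -0.119, 0.177). I'm moving above it.

drive_tool(
  targets=[
    [0,0,0,0.5,-1.1,0,1],
    [0,0,0,1,-2.2,0,1],
    [0,0,0,1.5,-3.3,0,1],
    [0,0,0,2,-4.4,0,1],
    [0,0,0,2.5,-5.5,0,1],
  ],
)

```text
clock: 1.1
position: [0.4037, 0.2111, 0.3148]
ee_rot: [0.322, -3.125, -0.0]
force: [1.0, 0.1, 0.3]
width: 0.997
gripper_force: 0.0
```

drive_tool(
  targets=[
    [0,0,0,0.5,-1.1,0,1],
    [0,0,0,1,-2.2,0,1],
    [0,0,0,1.5,-3.3,0,1],
    [0,0,0,2,-4.4,-0.2,1],
    [0,0,0,2.5,-5.5,-0.5,1],
  ],
)

```text
clock: 1.6
position: [0.5042, -0.0087, 0.2952]
ee_rot: [-0.322, 3.124, 0.0]
force: [0.7, 1.2, -0.4]
width: 0.999
gripper_force: 0.0
```

drive_tool(
  targets=[
    [0,0,0,0.6,-1,0,1],
    [0,0,0,1.2,-2,0,1],
    [0,0,0,1.2,-2.1,0,1],
    [0,0,0,1.2,-2.1,0,1],
  ],
)

```text
clock: 2.0
position: [0.5512, -0.0923, 0.2943]
ee_rot: [0.317, -3.124, 0.001]
force: [0.3, 0.8, -0.6]
width: 1.001
gripper_force: 0.0
```

```bash
python3 - <<'E'
from h import *
s=arm.observe();print(s['position'],s['ee_rot'],s['joints'],s['clock'])
w=grab('wrist','w1');print(-w['R'].T@w['t'],proj(w,(.573,-.119,.178)),proj(w,(.557,-.037,.11)))
E
```

```text
[ 0.55120187 -0.09234124  0.29425429] [ 3.16707398e-01 -3.12412158e+00  6.43696722e-04] [-0.28032369  0.28527234  0.4613747   1.66168854 -0.13262629  1.22721287
  1.98274157] 2.0
[ 0.47854302 -0.10727687  0.45335701] [279.20932187 258.42538333] [386.02407955 234.25509621]
```

View pics/w1.png

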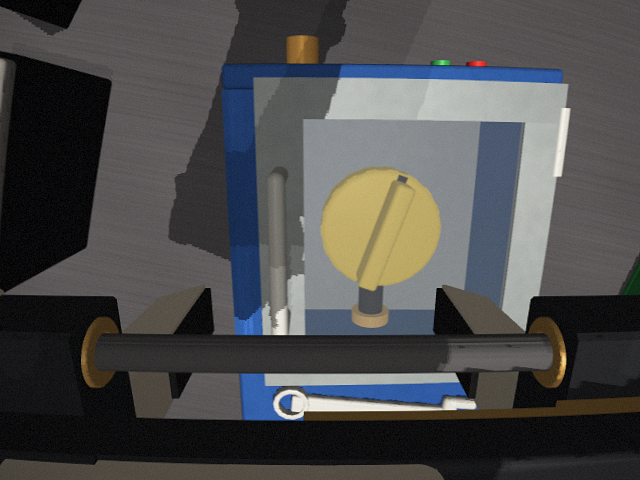

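The wrist view agrees: the handle bar runs along u≈278 from v=172, the cover is at (381,227) and the spanner at the bottom. I'll check for lag, then descend.

drive_tool(
  targets=[
    [0,0,0,0,0,0,1],
    [0,0,0,0,0,0,1],
  ],
)

```text
clock: 2.25
position: [0.5512, -0.0892, 0.295]
ee_rot: [-0.325, 3.125, 0.001]
force: [1.4, 0.9, 0.7]
width: 1.002
gripper_force: 0.0
```

drive_tool(
  targets=[
    [0,0,0,0.55,-0.75,0,1],
    [0,0,0,0.55,-0.75,-1,1],
    [0,0,0,0.55,-0.75,-2,1],
    [0,0,0,0.55,-0.75,-2.6,1],
    [0,0,0,0.55,-0.75,-2.6,1],
  ],
)

```text
clock: 2.75
position: [0.5712, -0.119, 0.1879]
ee_rot: [0.324, -3.119, -0.003]
force: [-0.9, -1.0, 1.4]
width: 0.996
gripper_force: 0.0
```

```bash
python3 - <<'E'
from h import *
s=arm.observe();print(s['position'],s['ee_rot'],s['force'])
w=grab('wrist','w2');print(proj(w,(.573,-.119,.177)),[proj(w,(.573-.054*.978*k,-.119-.054*.207*k,.177)) for k in(1,)])
g=cv2.cvtColor(w['px'],cv2.COLOR_RGB2GRAY);print(g[100,200:420:4])
E
```

```text
[ 0.57120879 -0.11901508  0.18787842] [ 3.23842731e-01 -3.11895917e+00 -2.77674992e-03] [-0.895289   -1.01979564  1.3525978 ]
[322.57574722 302.37889331] [array([322.25656292, 179.12456417])]
[ 98  93  52  54  57  53  47  56  53  58  55  60  63  64  64  48  49  49
  50  47  48  99  96  96 101  99  95  97  98  99  97  96  94 100  97  97
  93  93  96  98 152 152 152 149 152 153 151 147 152 153 151 151 156 154
 151]
```

View pics/w2.png

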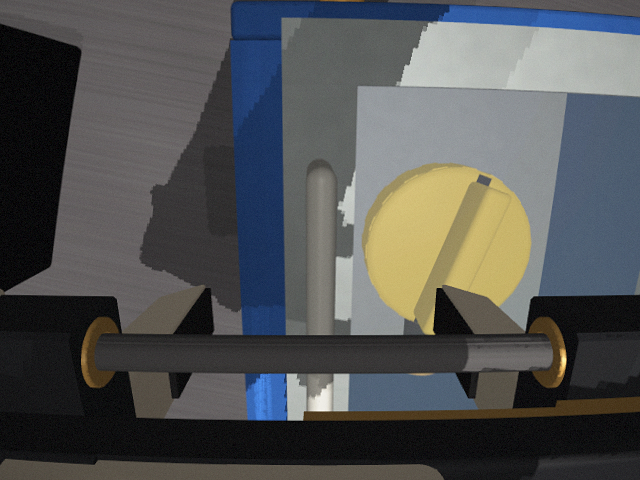

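The handle is centred at u≈320 between the fingers, as predicted. I'll descend and grip.

drive_tool(
  targets=[
    [0,0,0,0,0,-0.7,1],
    [0,0,0,0,0,-0.7,0.4],
    [0,0,0,0,0,-0.7,0],
    [0,0,0,0,0,-0.7,0],
    [0,0,0,0,0,-0.7,0],
  ],
  force=25,
)

```text
clock: 3.3
position: [0.5743, -0.121, 0.1644]
ee_rot: [-0.322, 3.123, -0.0]
force: [-0.1, -0.1, 0.7]
width: 0.7
gripper_force: 0.0
```

drive_tool(
  targets=[
    [0,0,0,0,0,0,0],
    [0,0,0,0,0,0,0],
    [0,0,0,0,0,0,0],
  ],
)

```text
clock: 3.6
position: [0.5735, -0.1208, 0.1631]
ee_rot: [-0.322, 3.125, 0.0]
force: [0.1, 0.7, 0.0]
width: 0.442
gripper_force: 0.0
```

drive_tool(
  targets=[
    [0,0,0,0,0,0,0],
    [0,0,0,0,0,0,0],
    [0,0,0,0,0,0,0],
    [0,0,0,0,0,0,0],
    [0,0,0,0,0,0,0],
  ],
)

```text
clock: 4.1
position: [0.5732, -0.1198, 0.1626]
ee_rot: [0.323, -3.124, -0.002]
force: [-1.4, 3.4, -0.3]
width: 0.121
gripper_force: 25.0
```

```bash
python3 - <<'E'
from h import *
s=arm.observe();print(s['position'],s['force'],s['width'],s['gripper_force'])
# TCP offsets (no tilt), units of 40mm, relative to theta=0
f=lambda th:np.array([.2065*.2126*np.cos(th+.2085),-.978*.2126*np.cos(th+.2085),.2126*np.sin(th+.2085)])
for th in np.arange(0,1.86,.1):print(round(th,2),((f(th)-f(0))/.04).round(2))
E
```

```text
[ 0.5731724  -0.11983767  0.16264617] [-1.38204641  3.40614525 -0.31920969] 0.12111493356716219 25.005346834659576
0.0 [0. 0. 0.]
0.1 [-0.03  0.13  0.51]
0.2 [-0.07  0.32  1.01]
0.3 [-0.12  0.55  1.49]
0.4 [-0.17  0.82  1.94]
0.5 [-0.24  1.14  2.36]
0.6 [-0.32  1.5   2.74]
0.7 [-0.4   1.89  3.09]
0.8 [-0.49  2.31  3.4 ]
0.9 [-0.58  2.77  3.66]
1.0 [-0.68  3.24  3.87]
1.1 [-0.79  3.74  4.03]
1.2 [-0.9   4.25  4.14]
1.3 [-1.01  4.76  4.2 ]
1.4 [-1.12  5.28  4.21]
1.5 [-1.22  5.8   4.16]
1.6 [-1.33  6.31  4.07]
1.7 [-1.44  6.81  3.91]
1.8 [-1.54  7.29  3.71]
```

drive_tool(
  targets=[
    [0,0,0,0,0.05,0.25,0],
    [0,0,0,-0.03,0.13,0.51,0],
    [0,0,0,-0.07,0.32,1.01,0],
    [0,0,0,-0.12,0.55,1.49,0],
    [0,0,0,-0.17,0.82,1.94,0],
  ],
)

```text
clock: 4.6
position: [0.5662, -0.0855, 0.2405]
ee_rot: [0.324, -3.123, -0.004]
force: [2.7, 10.9, -14.1]
width: 0.119
gripper_force: 25.0
```

drive_tool(
  targets=[
    [0,0,0,-0.07,0.32,0.42,0],
    [0,0,0,-0.15,0.68,0.8,0],
    [0,0,0,-0.23,1.07,1.15,0],
    [0,0,0,-0.32,1.49,1.46,0],
    [0,0,0,-0.41,1.95,1.72,0],
  ],
)

```text
clock: 5.1
position: [0.5507, -0.0083, 0.3091]
ee_rot: [-0.323, 3.124, 0.001]
force: [9.3, 6.4, -20.5]
width: 0.123
gripper_force: 25.0
```

drive_tool(
  targets=[
    [0,0,0,-0.1,0.47,0.21,0],
    [0,0,0,-0.21,0.97,0.37,0],
    [0,0,0,-0.32,1.48,0.48,0],
    [0,0,0,-0.43,1.99,0.54,0],
    [0,0,0,-0.54,2.51,0.55,0],
  ],
)

```text
clock: 5.6
position: [0.5312, 0.0895, 0.3329]
ee_rot: [-0.318, 3.119, -0.003]
force: [12.7, -1.8, -7.4]
width: 0.121
gripper_force: 25.0
```

drive_tool(
  targets=[
    [0,0,0,-0.1,0.52,-0.05,0],
    [0,0,0,-0.2,1.03,-0.14,0],
    [0,0,0,-0.3,1.53,-0.3,0],
    [0,0,0,-0.4,2.0,-0.5,0],
    [0,0,0,-0.4,2.0,-0.5,0],
  ],
)

```text
clock: 6.1
position: [0.5142, 0.1729, 0.3119]
ee_rot: [-0.325, 3.12, 0.001]
force: [6.8, 4.0, -0.8]
width: 0.121
gripper_force: 25.0
```

drive_tool(
  targets=[
    [0,0,0,0,0,0,0.26],
    [0,0,0,0,0,0,0.26],
    [0,0,0,0,0,0,0.26],
  ],
)

```text
clock: 6.4
position: [0.5127, 0.1697, 0.3117]
ee_rot: [-0.32, 3.125, -0.001]
force: [0.3, -0.0, -0.8]
width: 0.254
gripper_force: 0.0
```

drive_tool(
  targets=[
    [0,0,0,0,0,0.4,0.26],
    [0,0,0,0,0,1.2,0.26],
    [0,0,0,0,0,2.4,0.3],
    [0,0,0,0,0,3.4,0.3],
    [0,0,0,0,-0.5,3.4,0.6],
  ],
)

```text
clock: 6.9
position: [0.5139, 0.1525, 0.4525]
ee_rot: [-0.326, 3.117, 0.005]
force: [0.5, -0.5, -0.7]
width: 0.351
gripper_force: 0.0
```

```bash
python3 - <<'E'
from h import *
s=arm.observe();print(s['position'],s['force'],s['joints'].round(2))
a=grab('scene','s3')['px'];b=grab('top','t3')['px']
im=np.hstack([a[120:480,180:480],b[120:330,100:380].repeat(1,0)[:, :] if 0 else cv2.resize(b[120:330,100:380],(480,360))])
cv2.imwrite('pics/c3.png',im[...,::-1])
E
```

```text
[0.51393465 0.1524887  0.45254767] [ 0.47171348 -0.49316406 -0.70712198] [-0.68  0.18  0.37  1.4  -0.07  1.57  1.46]
```

View pics/c3.png

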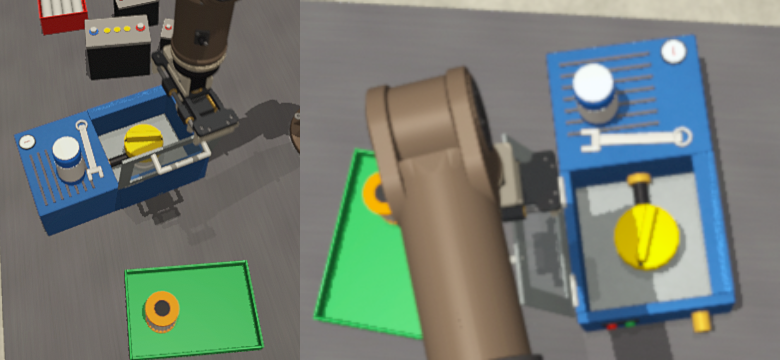

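The composite shows the door standing open, leaning back past upright with its handle outward, and the cover exposed at (645,235). I'm moving over the cover and turning to its bar.

drive_tool(
  targets=[
    [0,0,-1.7,0.2,-0.7,0,1],
    [0,0,-3.4,0.4,-1.4,0,1],
    [0,0,-5.1,0.6,-2.3,0,1],
    [0,0,-6.8,0.8,-3.2,0,1],
    [0,0,-8.5,1.0,-4.0,0,1],
  ],
)

```text
clock: 7.5
position: [0.5523, -0.0114, 0.4468]
ee_rot: [-0.843, -3.025, 0.001]
force: [0.4, 1.1, 0.1]
width: 0.859
gripper_force: 0.0
```

drive_tool(
  targets=[
    [0,0,-1.7,0.05,-0.7,-0.6,1],
    [0,0,-3.4,0.05,-0.7,-1.2,1],
    [0,0,-5.1,0.05,-0.7,-2,1],
    [0,0,-6.8,0.05,-0.7,-2.8,1],
    [0,0,-8.5,0.05,-0.7,-3.4,1],
  ],
)

```text
clock: 8.0
position: [0.5534, -0.0374, 0.3088]
ee_rot: [-1.881, -2.513, 0.003]
force: [-0.4, 0.1, -0.4]
width: 1.003
gripper_force: 0.0
```

drive_tool(
  targets=[
    [0,0,-1.7,0,0,0,1],
    [0,0,-3.4,0,0,0,1],
    [0,0,-4.7,0,0,0,1],
    [0,0,-4.7,0,0,0,1],
  ],
)

```text
clock: 8.4
position: [0.5542, -0.0373, 0.3106]
ee_rot: [-2.35, -2.084, 0.002]
force: [0.3, 0.9, 0.1]
width: 1.002
gripper_force: 0.0
```

```bash
cat > cov.py <<'E'
from h import *
import sys
s=arm.observe();w=grab('wrist',sys.argv[1]);z=float(sys.argv[2])
R=cv2.Rodrigues(s['ee_rot'])[0];print(s['clock'],s['position'],'tool y deg',np.degrees(np.arctan2(R[1,1],R[0,1])),s['joints'].round(2),s['force'])
hs=cv2.cvtColor(w['px'],cv2.COLOR_RGB2HSV);m=cv2.inRange(hs,(22,150,60),(34,255,255))
c=max(cv2.findContours(m,0,2)[0],key=cv2.contourArea);(u,v),r=cv2.minEnclosingCircle(c)
print('circle',u,v,r,onz(w,u,v,z),'area',cv2.contourArea(c),proj(w,(.557,-.037,.11)))
E
python3 cov.py w4 .09
```

```text
8.4 [ 0.55417628 -0.0373224   0.31056453] tool y deg -6.858381096531446 [-0.61  0.3   0.78  1.66 -0.22  1.27  0.09] [0.25560198 0.85071356 0.14884798]
circle 328.0 205.0 58.30961990356445 [ 0.55799776 -0.0373963   0.09      ] area 10155.0 [327.02723674 209.07535255]
```

View pics/w4.png

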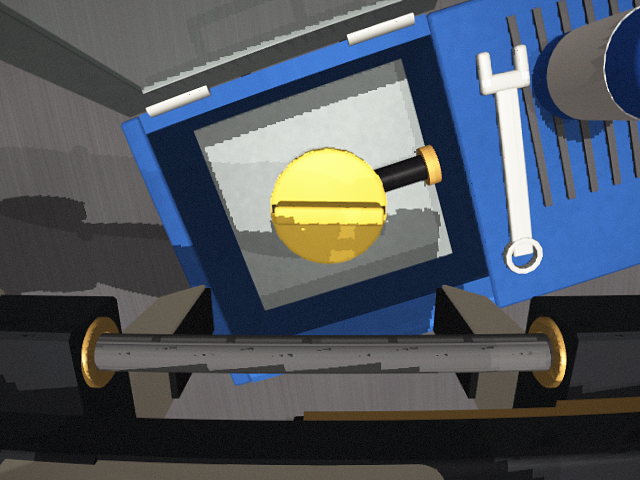

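The view shows the bar along the image x axis at v≈206 and the cover centre at (0.558, -0.037). The fingers would close along the bar, so I'll turn 90° more clockwise and descend.

drive_tool(
  targets=[
    [0,0,-1.7,0.1,0,0,1],
    [0,0,-3.4,0.1,0,0,1],
    [0,0,-5.1,0.1,0,0,1],
    [0,0,-6.8,0.1,0,0,1],
    [0,0,-8.5,0.1,0,0,1],
  ],
)

```text
clock: 8.95
position: [0.5584, -0.0376, 0.3111]
ee_rot: [-2.946, -1.09, 0.001]
force: [-0.7, 0.3, -0.4]
width: 1.001
gripper_force: 0.0
```

drive_tool(
  targets=[
    [0,0,-1.7,0,0,-0.4,1],
    [0,0,-3.4,0,0,-1,1],
    [0,0,-5.1,0,0,-1.6,1],
    [0,0,-6.8,0,0,-2.2,1],
    [0,0,-8.5,0,0,-2.8,1],
  ],
)

```text
clock: 9.45
position: [0.5584, -0.0374, 0.1982]
ee_rot: [-3.141, 0.051, 0.001]
force: [-0.2, 0.3, 0.2]
width: 1.001
gripper_force: 0.0
```

drive_tool(
  targets=[
    [0,0,-1,0,0,-0.6,1],
    [0,0,-1,0,0,-0.6,1],
  ],
)

```text
clock: 9.65
position: [0.5566, -0.0369, 0.1724]
ee_rot: [3.136, -0.182, -0.009]
force: [-0.5, 1.4, -1.3]
width: 1.003
gripper_force: 0.0
```

```bash
python3 cov.py w5 .09
```

```text
9.65 [ 0.5566033  -0.03688124  0.17240135] tool y deg -96.64466928987082 [-0.74  0.57  1.07  1.86 -0.57  1.07 -1.13] [-0.54902981  1.35851499 -1.28543551]
circle 327.0 243.69061279296875 91.2403564453125 [ 0.55948302 -0.03978183  0.09      ] area 24143.5 [322.87962638 258.78044447]
```

View pics/w5.png

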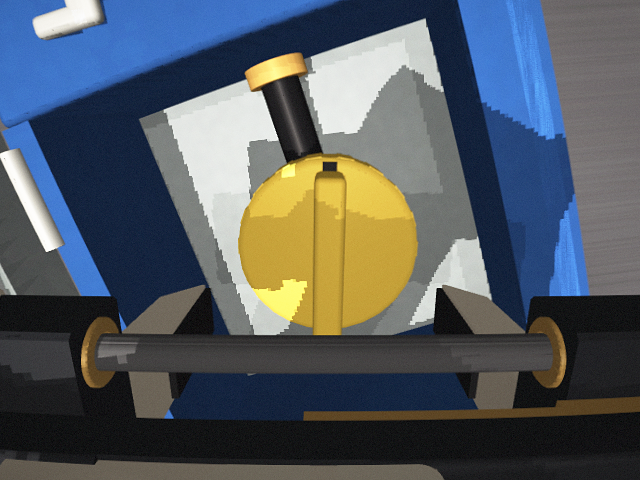

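The bar is vertical in the image at u≈330, aligned with the fingers' mid-plane. I'll descend and grip.

drive_tool(
  targets=[
    [0,0,0,0.05,-0.05,-0.7,1],
    [0,0,0,0.05,-0.05,-1.4,1],
    [0,0,0,0.05,-0.05,-1.8,1],
    [0,0,0,0.05,-0.05,-1.8,0.3],
    [0,0,0,0.05,-0.05,-1.8,0],
  ],
  force=40,
)

```text
clock: 10.2
position: [0.5613, -0.04, 0.1045]
ee_rot: [-3.136, 0.183, -0.002]
force: [0.4, 0.0, 0.5]
width: 0.875
gripper_force: 0.0
```

drive_tool(
  targets=[
    [0,0,0,0,0,0,0],
    [0,0,0,0,0,0,0],
    [0,0,0,0,0,0,0],
    [0,0,0,0,0,0,0],
    [0,0,0,0,0,0,0],
  ],
)

```text
clock: 10.7
position: [0.5608, -0.0396, 0.1035]
ee_rot: [-3.136, 0.185, -0.0]
force: [1.2, 0.3, -0.2]
width: 0.44
gripper_force: 0.0
```

drive_tool(
  targets=[
    [0,0,0,0,0,0,0],
    [0,0,0,0,0,0,0],
    [0,0,0,0,0,0,0],
  ],
)

```text
clock: 11.0
position: [0.5606, -0.0397, 0.1033]
ee_rot: [3.136, -0.185, -0.0]
force: [0.1, -3.7, 1.1]
width: 0.179
gripper_force: 1.6
```

drive_tool(
  targets=[
    [0,0,0,0,0,0,0],
    [0,0,0,0,0,0,0],
    [0,0,0,0,0,0,0],
  ],
  force=45,
)

```text
clock: 11.3
position: [0.5606, -0.0397, 0.1033]
ee_rot: [3.136, -0.185, -0.0]
force: [1.2, 0.1, -0.5]
width: 0.169
gripper_force: 44.9
```

drive_tool(
  targets=[
    [0,0,1,0,0,0,0],
    [0,0,2,0,0,0,0],
    [0,0,3,0,0,0,0],
    [0,0,4,0,0,0,0],
  ],
)

```text
clock: 11.7
position: [0.5607, -0.0396, 0.1033]
ee_rot: [3.12, 0.368, -0.0]
force: [0.1, -0.3, -1.2]
width: 0.173
gripper_force: 44.9
```

```bash
python3 - <<'E'
from cell import arm
s=arm.observe();print(s['position'],s['ee_rot'],s['force'],s['ft_torque'],s['width'],s['joints'].round(2))
E
```

```text
[ 0.56065115 -0.03960171  0.10330573] [ 3.11988599e+00  3.68241689e-01 -5.35596313e-05] [ 0.1279827  -0.31456676 -1.17014723] [-0.0648358   0.16472142 -0.01928942] 0.17268137484860097 [-0.62  0.6   0.88  1.92 -0.59  0.9  -0.77]
```

drive_tool(
  targets=[
    [0,0,1.3,0,0,0,0],
    [0,0,2.6,0,0,0,0],
    [0,0,3.9,0,0,0,0],
    [0,0,5.2,0,0,0,0],
    [0,0,6.5,0,0,0,0],
  ],
)

```text
clock: 12.2
position: [0.5605, -0.0393, 0.1033]
ee_rot: [-2.891, -1.228, 0.0]
force: [-1.0, 1.7, 1.6]
width: 0.172
gripper_force: 44.9
```

drive_tool(
  targets=[
    [0,0,1.3,0,0,0,0],
    [0,0,2.6,0,0,0,0],
    [0,0,3.9,0,0,0,0],
    [0,0,5.2,0,0,0,0],
    [0,0,6.7,0,0,0,0],
  ],
)

```text
clock: 12.7
position: [0.5597, -0.0386, 0.1034]
ee_rot: [-2.413, -2.008, 0.001]
force: [-5.4, 3.6, 5.5]
width: 0.171
gripper_force: 45.0
```

```bash
python3 - <<'E'
from h import *
s=arm.observe();print(s['position'],s['ee_rot'],s['force'],s['ft_torque'],s['width'],s['joints'].round(2))
w=grab('wrist','w6');cv2.imwrite('pics/w6c.png',cv2.resize(w['px'][80:400,120:540,::-1],None,fx=.8,fy=.8))
E
```

```text
[ 0.55966142 -0.03857565  0.10335737] [-2.41303798e+00 -2.00767232e+00  5.47788522e-04] [-5.43808016  3.61770251  5.52626854] [ 0.86025152  1.27233496 -0.3789039 ] 0.17094960187104405 [-0.42  0.51  0.56  1.9  -0.36  0.83  0.14]
```

View pics/w6c.png

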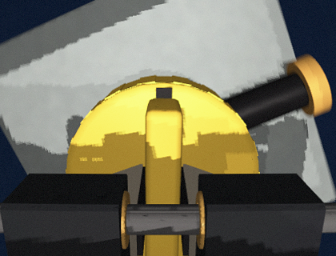

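The cover turned 86° with the grip, its bar still square in the fingers. Now I'll lift it straight up.

drive_tool(
  targets=[
    [0,0,0,0,0,0.25,0],
    [0,0,0,0,0,0.5,0],
    [0,0,0,0,0,0.8,0],
    [0,0,0,0,0,1.1,0],
    [0,0,0,0,0,1.5,0],
  ],
)

```text
clock: 13.25
position: [0.5607, -0.0401, 0.1645]
ee_rot: [2.42, 2.002, -0.0]
force: [-0.1, -0.0, -1.8]
width: 0.174
gripper_force: 44.9
```

drive_tool(
  targets=[
    [0,0,0,0,0,0.8,0],
    [0,0,0,0,0,1.8,0],
    [0,0,0,0,0,2.8,0],
    [0,0,0,0,0,3.8,0],
    [0,0,0,0,0,4.8,0],
  ],
)

```text
clock: 13.75
position: [0.5603, -0.0404, 0.3582]
ee_rot: [2.42, 2.001, 0.001]
force: [1.7, 0.2, -2.3]
width: 0.171
gripper_force: 44.9
```

drive_tool(
  targets=[
    [0,0,0,0,0,0.9,0],
    [0,0,0,0,0,1.7,0],
    [0,0,0,0,0,2.3,0],
    [0,0,0,0,0,2.3,0],
  ],
)

```text
clock: 14.15
position: [0.5615, -0.0409, 0.4516]
ee_rot: [2.418, 1.999, 0.008]
force: [0.1, -0.6, -2.2]
width: 0.17
gripper_force: 44.9
```

```bash
python3 - <<'E'
from h import *
s=arm.observe();print(s['position'],s['force'],s['joints'].round(2))
E
```

```text
[ 0.56150653 -0.04085982  0.45163327] [ 0.11728086 -0.56041818 -2.23428147] [-0.53  0.25  0.7   1.36 -0.16  1.58 -0.04]
```

drive_tool(
  targets=[
    [0,0,0,-0.2,0.8,0,0],
    [0,0,0,-0.5,1.9,0,0],
    [0,0,0,-0.8,3,0,0],
    [0,0,0,-1.1,4.1,0,0],
    [0,0,0,-1.4,5.2,0,0],
  ],
)

```text
clock: 14.65
position: [0.5036, 0.1693, 0.4471]
ee_rot: [2.421, 2.002, -0.0]
force: [1.5, 0.9, -2.4]
width: 0.172
gripper_force: 44.9
```

drive_tool(
  targets=[
    [0,0,0,-0.3,1.1,0,0],
    [0,0,0,-0.6,2.2,0,0],
    [0,0,0,-0.9,3.3,0,0],
    [0,0,0,-1.1,4.4,0,0],
    [0,0,0,-1.3,5.5,0,0],
  ],
)

```text
clock: 15.15
position: [0.4519, 0.3894, 0.4471]
ee_rot: [2.42, 2.002, -0.0]
force: [0.3, -0.7, -1.5]
width: 0.17
gripper_force: 44.9
```

drive_tool(
  targets=[
    [0,0,0,0,0.3,0,0],
    [0,0,0,0,0.3,0,0],
  ],
)

```text
clock: 15.35
position: [0.4515, 0.4025, 0.4458]
ee_rot: [2.416, 2.007, -0.003]
force: [0.4, -0.7, -2.7]
width: 0.167
gripper_force: 44.9
```

drive_tool(
  targets=[
    [0,0,0,0,0,-1,0],
    [0,0,0,0,0,-2.1,0],
    [0,0,0,0,0,-3.2,0],
    [0,0,0,0,0,-4.2,0],
    [0,0,0,0,0,-5.2,0],
  ],
)

```text
clock: 15.85
position: [0.4533, 0.3979, 0.2382]
ee_rot: [2.422, 2.0, 0.001]
force: [0.0, 0.2, -2.1]
width: 0.17
gripper_force: 44.9
```

drive_tool(
  targets=[
    [0,0,0,0,0,-1,0],
    [0,0,0,0,0,-2,0],
    [0,0,0,0,0,-2.8,0],
    [0,0,0,0,0,-3.4,0],
    [0,0,0,0,0,-3.4,0],
  ],
)

```text
clock: 16.35
position: [0.4516, 0.3968, 0.1006]
ee_rot: [2.42, 2.0, -0.009]
force: [-0.2, 0.3, -1.7]
width: 0.166
gripper_force: 44.9
```

```bash
python3 - <<'E'
from h import *
s=arm.observe();print(s['position'],s['ee_rot'],s['force'],s['joints'].round(2))
w=grab('wrist','w7');h=cv2.cvtColor(w['px'],cv2.COLOR_RGB2HSV)
m=cv2.inRange(h,(10,150,120),(21,255,255));c=max(cv2.findContours(m,0,2)[0],key=cv2.contourArea);print('orange',cv2.boundingRect(c),cv2.contourArea(c))
t=load('top0')
for k in[(148.7,231.5)]:print('element',onz(t,*k,.095))
E
```

```text
[0.45162711 0.3968487  0.10061594] [ 2.4202739   1.99989168 -0.00916845] [-0.20766803  0.3435541  -1.73608676] [-1.07  0.55  0.38  1.79 -0.26  0.86 -0.76]
orange (593, 173, 47, 145) 4647.0
element [0.60595484 0.39797924 0.095     ]
```

drive_tool(
  targets=[
    [0,0,0,0,0,-0.5,0],
    [0,0,0,0,0,-0.9,0],
    [0,0,0,0,0,-1.1,0],
    [0,0,0,0,0,-1.2,0],
    [0,0,0,0,0,-1.25,0],
  ],
)

```text
clock: 16.9
position: [0.4533, 0.4005, 0.0543]
ee_rot: [2.42, 2.003, 0.002]
force: [-0.0, 0.2, -2.6]
width: 0.17
gripper_force: 44.9
```

drive_tool(
  targets=[
    [0,0,0,0,0,-0.05,0],
    [0,0,0,0,0,-0.1,0],
  ],
)

```text
clock: 17.1
position: [0.4531, 0.4007, 0.0499]
ee_rot: [-2.42, -2.004, -0.002]
force: [-0.4, 1.3, -2.6]
width: 0.174
gripper_force: 44.9
```

drive_tool(
  targets=[
    [0,0,0,0,0,-0.04,0],
    [0,0,0,0,0,-0.08,0],
    [0,0,0,0,0,-0.08,0],
  ],
)

```text
clock: 17.4
position: [0.4526, 0.4003, 0.046]
ee_rot: [2.42, 2.004, -0.0]
force: [0.4, -0.4, -2.1]
width: 0.171
gripper_force: 44.9
```

drive_tool(
  targets=[
    [0,0,0,0,0,-0.03,0],
    [0,0,0,0,0,-0.03,0],
  ],
)

```text
clock: 17.6
position: [0.4526, 0.4003, 0.0448]
ee_rot: [2.42, 2.004, -0.0]
force: [0.1, -0.1, -2.4]
width: 0.169
gripper_force: 44.9
```

drive_tool(
  targets=[
    [0,0,0,0,0,-0.03,0],
    [0,0,0,0,0,-0.03,0],
  ],
)

```text
clock: 17.8
position: [0.4528, 0.4004, 0.0443]
ee_rot: [-2.42, -2.003, -0.001]
force: [-2.0, -1.1, 4.9]
width: 0.169
gripper_force: 44.9
```

drive_tool(
  targets=[
    [0,0,0,0,0,-0.03,0],
    [0,0,0,0,0,-0.03,0],
  ],
)

```text
clock: 18.0
position: [0.4527, 0.4005, 0.0442]
ee_rot: [-2.419, -2.003, -0.001]
force: [-6.1, -3.4, 18.3]
width: 0.17
gripper_force: 45.0
```

Contact is at exactly the expected height of 0.0443. I'll ease off, release and retreat.

drive_tool(
  targets=[
    [0,0,0,0,0,0.03,0],
    [0,0,0,0,0,0.03,0.3],
    [0,0,0,0,0,0.03,0.5],
    [0,0,0,0,0,0.03,0.6],
    [0,0,0,0,0,0.03,0.6],
  ],
)

```text
clock: 18.5
position: [0.4527, 0.4003, 0.0436]
ee_rot: [2.42, 2.004, -0.0]
force: [-0.2, -0.4, 0.1]
width: 0.467
gripper_force: 0.0
```

drive_tool(
  targets=[
    [0,0,0,0,0,0,0.6],
    [0,0,0,0,0,0.3,0.6],
    [0,0,0,0,0,0.9,0.6],
    [0,0,0,0,0,1.9,0.6],
    [0,0,0,0,0,3,0.6],
  ],
)

```text
clock: 19.0
position: [0.4522, 0.3997, 0.1651]
ee_rot: [2.42, 2.003, -0.002]
force: [0.8, 0.7, 0.1]
width: 0.604
gripper_force: 0.0
```

drive_tool(
  targets=[
    [0,0,0,-0.8,0.6,0.6,0.6],
    [0,0,0,-1.6,1.2,1.2,0.6],
    [0,0,0,-2.4,1.8,1.8,0.6],
    [0,0,0,-3.2,2.4,2.2,0.6],
    [0,0,0,-4,3,2.2,0.6],
  ],
)

```text
clock: 19.5
position: [0.2922, 0.5221, 0.2556]
ee_rot: [-2.418, -2.002, -0.007]
force: [1.3, 1.0, -0.5]
width: 0.601
gripper_force: 0.0
```

```bash
python3 - <<'E'
from h import *
s=arm.observe();print(s['clock'],s['position'],s['force'],s['dq'].round(3))
a=grab('scene','s9')['px'];b=grab('top','t9')['px']
cv2.imwrite('pics/c9.png',np.hstack([a[120:480,180:480],cv2.resize(b[120:330,100:380],(480,360))])[...,::-1])
E
```

```text
19.5 [0.29218555 0.52210393 0.2555542 ] [ 1.26742352  0.95568507 -0.51933469] [-0.563  0.089 -0.118 -0.072  0.011  0.001 -0.68 ]
```

View pics/c9.png

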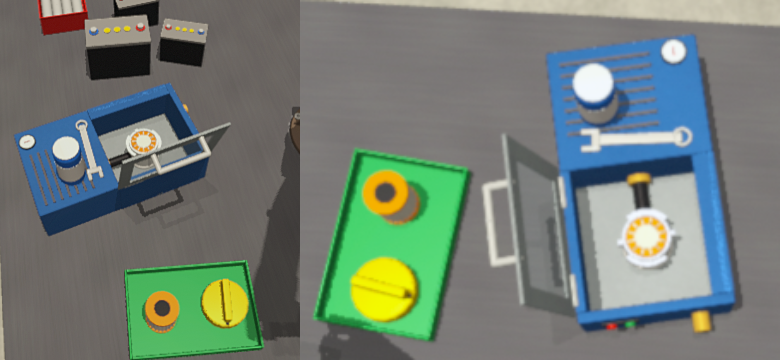

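The picture shows the door leaning back open, the filter exposed at (646,236), and the cover flat and upright in the tray at (384,288) beside the element. Nothing else has moved, so I'm handing in.

drive_tool(
  targets=[
    [0,0,0,0,0,0,0.6],
    [0,0,0,0,0,0,0.6],
    [0,0,0,0,0,0,0.6],
  ],
)

```text
clock: 19.9
position: [0.2941, 0.5192, 0.2519]
ee_rot: [2.422, 2.0, 0.0]
force: [-0.0, -0.3, 0.4]
width: 0.599
gripper_force: 0.0
```

```bash
python3 -c "
from cell import arm
print(arm.sign_off())"
```

```text
the job is handed in; nothing more can be done
None
```

Handed in at 19.9 s: the door is open and leaning back past upright, and the cover is unlocked, lifted off and set down flat and right way up in the tray beside the new element, with nothing else moved; the sign-off returned no verdict.

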